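Click the green filter into the beam on the optical bench and hold it

ROBOT

A 6-joint arm with a two-finger parallel gripper is mounted at the origin on the work surface. World frame = base frame: x ahead of the robot, y to its left, z up, the work surface at z = 0. Lengths are in m, angles in rad, forces in N, time in s.
With the tool pointing down it reaches from about 0.325 to 1 m from the base axis. Payload 5.1 kg.
Tool frame: the origin (TCP) lies between the finger pads; the fingertips stand 17 mm ahead of it and the grasp point (between the pads) lies 2 mm behind it; z points along the fingers, x is the direction in which the jaws open and shut, and the axes are right-handed (so a half turn about z gives the same grasp; the last joint's range is limited). The gripper opens to 85 mm and grips with 20 to 120 N. Pads are 22 mm wide; open, the fingers measure 114 mm over their backs; the gripper's body (76 mm by 85 mm) begins 54 mm behind the grasp point. The pads swing forward as they close: fully open they stand 13 mm farther back than shut.
Start: joints at [-0.083, 0.124, 1.65, -0, 1.367, -0.083], TCP at [0.65, -0, 0.248] pointing down, gripper open.
Joint ranges: [-2.61, 2.61], [-1.02, 2.33], [0.03, 2.71], [-1.35, 4.49], [0.32, 2.68], [-2.91, 2.91]. Speed limits (rad/s): [2.57, 2.57, 3.14, 3.14, 3.14, 3.14].

INTERFACE

Orientations are given as a unit quaternion [x, y, z, w].
In Python, from cell import arm gives the robot as it stands.
- The arm moves only by the tool jog_arm, never from a script. Its argument "motion" is a list of rows, each a list of 3 entries, a list of its own where there are three numbers: the closure in counts, from 0 (fully open) to 255 (shut), then the shift along the tool's x, y, z in mm, then the turn, a rotation vector about the tool's x, y, z in degrees. In form: [[claw, [dx, dy, dz], [rx, ry, rz]], ...]. A call has 1 to 5 rows; each row is the pose to reach, as a shift and turn from the pose commanded when the call began, along the tool's axes at that moment; what a row does not reach only later rows make up. A row lasts 1/10 s, in which the tool goes at most 50 mm and 8.59 degrees, less where a joint would pass 70% of its speed; a pose out of reach is approached as far as the arm can. A call with a gripper value outside its range is refused whole. The fingers move at their own pace and stop on an object; "squeeze" is the grip in N (left out, the last holds). Time passes only in rows, so rows that repeat a pose let the fingers close. It gives the time, the measured TCP pose, the force and the opening at its end, in the units of the state.
- arm.read_state(): the state, without advancing time (a new reading comes with each control period).
- arm.grab_frame(name): name is "scene" or "side" or "wrist"; returns (picture, depth): 384x512x3 uint8, red, green, blue; 384x512 float32, m along the optical axis (not along the pixel's ray), 0 where there is no reading.
- arm.get_calibration(name): a dict with "vfov" (degrees; the focal length in pixels is half the picture's height over the tangent of half this angle, whatever the lens; pixels are square), "cx", "cy" (the principal point, pixels), "dist" ([k1, k2, p1, p2, k3] as OpenCV has them; the pictures are not rectified), "R" (3x3) and "t" (3): a world point X has camera coordinates R X + t; the wrist camera has in their place "hand_eye" (4x4, takes a point from camera to tool coordinates, whose origin is the TCP and whose axes are the tool frame's). Camera axes: x right, y down, z forward; pixel columns grow to the right and rows downward; lengths in m; the calibration is good to about 2 mm. A picture is of the moment at which its call begins: read the wrist's pose just before it. get_calibration takes no time and is no camera call.
- arm.close_job(): hands the job in, once; it reports no verdict.
Trained networks look in the newest picture that a camera, given by its name, has taken for a name from the list of things; names that differ only in an ending like _2 or _b are one class to them, and where a whole thing is asked for, a point or a joint stands for the part that bears it (a point fixed in the world has none). Each returns a list of dicts, best first, with "conf" (0 to 1); they miss things now and then, are a little off and sometimes report something else, mostly with a low value. They report only what shows in the picture. A call takes as long as a camera call.
- arm.look_for(camera, thing): "xyz" ([x, y, z] in m, in world coordinates, good to about 4 mm: the middle of the surface that is visible of it).
- arm.landmark_of(camera, thing): "xyz" ([x, y, z] in m, in world coordinates, good to about 4 mm: a listed point, or the origin of a listed thing).
The state is a dict: "time": time; "qpos": joint angles; "dq": joint speeds; "effort": joint torques, N m; "tcp_pos": TCP position; "tool_rot": TCP orientation; "wrist_force": force on the tool from outside, world axes, zero at the start; "torque": the same for the moment, N m; "gripper_width": opening from 0.0 (shut) to 1.0 (fully open).
Only numpy, scipy, OpenCV 4.12 (cv2) and the standard library are available. Lean on these libraries where they do the work, as an engineer would, in place of code of your own. Each camera call takes 0.05 s, during which the arm holds its last target. There are 200 camera calls.

TASK

On the optical bench, first push the blue filter carrier along the rail towards the lamp until it clicks into the station marked by the orange clip, and leave it seated there. Then take the filter slide by its red tab and slide it further into its holder until the green filter clicks into the beam; stop at that click and do not run on towards the blue filter. Finish while still gripping the tab, with the slide at rest in its notch, and leave the loose things on the desk where they are.

Things in the scene. Friction and masses are not known exactly. Their poses are not given: they have to be found in the camera images.
- bench: fixed optical bench: aluminium rail 720 mm long, 60 wide, top 48 above the desk. Origin on the desk under its centre; y axis along the rail towards the orange finned lamp, x across it, away from the robot. Along y: notches at -80, 0 and +80 mm (in the steel strip on the robot's side of the rail), lens at 205, lamp front at 254, white screen (130 wide, 205 high) at -335
- clip_orange: orange clip, 26 x 24 x 24 mm with an upright flag to 58 mm above the desk, fixed on the far (+x) flange of the rail at the wanted station, either that at bench y = 0 or that at +80 mm. Origin under its centre, 45 mm beyond the rail's centre line and exactly level with the station's notch along the rail; axes parallel to the bench's
- clip_white: the same clip in white, at the other of the two stations; not wanted today
- carrier (a joint): place of the blue carrier along the rail, m: bench y of its index line (= its post and slide). Starts at -0.11 to -0.055, grows towards the lamp, stops at -0.13 and 0.12. About 2 N drag; its spring ball drops into a station notch, draws the freed carrier to the notch's centre from 3 mm to either side, and takes about 10 N to push out; a wrong notch on the way is simply pushed through
- carrier_index (a point): point on the carrier's index line above the rail's centre line, 61 mm above the desk; level with the clip along the rail when in the station. Axes as the bench's. The blue base is 64 mm across the rail, from 115 mm behind (-y) to 30 ahead of here, 49 to 73 above the desk
- holder_top (a point): top of the brass and black spring plunger on the carrier's black slide holder, on the beam's axis, 175 mm above the desk, straight above the index point. The holder is 56 mm across the rail, 21 along it, 97 to 158 above the desk, and moves with the carrier
- carrier_push (a point): centre of the carrier base's flat end face at its -y end, 64 mm wide, from 49 to 73 mm above the desk (61 at this point), the rail's top just beneath it at 48 mm: the face to push towards +y
- carrier_knob (a point): centre of the fixed black knurled knob, 22 mm across, 79 to 107 mm above the desk, standing on the carrier 25 mm inside its -y end; may also be pinched to draw the carrier
- filter_slide (a joint): place of the slide across the beam, m, along bench x: 0 = green clicked in, -0.036 = clear window (pulled out to the robot), +0.036 = blue (too far). Starts at -0.044 to -0.018; stops at -0.048, 0.044. About 1 N drag; a spring ball drops into 8 mm notches in its upper edge, draws the freed slide to centre from 3 mm to either side, takes about 7 N to push out. Green marks at the green notch
- tab_center (a point): centre of the red ribbed tab at the slide's end nearest the robot: 24 mm along x, 12 thick along the rail (y), 34 high, centre 125 above the desk, 92 mm nearer the robot than the green filter. Over 50 mm free on both sides and above. Axes as the bench's. Pinch from above, jaws closing along the rail; an off-centre pinch drags the carrier along the rail
- spare_slide: loose spare filter slide lying flat on the desk: bare aluminium bar about 175 mm long, 36 wide, 7 thick with red, yellow and violet discs and a black end; origin under the bar's centre. Not part of the job
- lens_cell: loose black disc-shaped lens cell, 62 mm across, 14 high, lying flat; origin under its centre. Not part of the job
- lens_cap: loose black rubber cap, 56 mm across, 11 high; origin under its centre. Not part of the job
- screwdriver: loose green-handled screwdriver, 170 mm long, lying on the desk. Not part of the job
- hex_key: loose dark L-shaped hex key, 90 by 30 mm. Not part of the job
- water_bottle: loose clear bottle with blue cap, 66 mm across, 190 high, upright. Not part of the job
- mount_tray: loose green tray with dividers, 110 by 160 by 35 mm. Not part of the job

How it is judged:
On the way, in this order (a step that is already met when the one before it is completed fails the run):
1. the carrier clicked into the orange clip's station (y of carrier_index in the frame of clip_orange between -0.003 and 0.003 m and velocity of joint carrier between -0.01 and 0.01 m/s), for 0.3 s.
2. the tab gripped and the slide clicked in at green (value of joint filter_slide between -0.0025 and 0.0025 m and contact force between the fingers and filter_tab above 3 N), for 0.2 s.
At the end, for the whole second after the job is handed in: the carrier stands in the orange clip's station (within 5 mm), the filter slide rests in the green notch (within 2.5 mm), and the fingers still grip the red tab with more than 3 N (all of step 2 and y of carrier_index in the frame of clip_orange between -0.005 and 0.005 m and velocity of joint filter_slide between -0.005 and 0.005 m/s and velocity of joint carrier between -0.005 and 0.005 m/s); the arm keeps its last pose, push and grip.
It fails at once if the filter slide run past the green notch by more than 12 mm (value of joint filter_slide above 0.012 m).
It fails at once if a loose thing on the desk moved by more than 20 mm (distance of any of spare_slide, lens_cell, lens_cap, screwdriver, hex_key, water_bottle, mount_tray from where it was at the start of the episode above 0.02 m).
It also fails if it takes over 62 s, if anything falls off the work surface, if the arm or the gripper's body presses on something with over 40 N, if the wrist force passes 120 N, or if a joint passes its speed limit or range.

## Working session

There is one attempt and no reset: what is moved stays moved. The work goes in short steps, Python scripts to look and compute and a tool call to move; the robot and the scene stay as the last step left them, time stands still between calls to the robot, and variables do not carry over. Pictures are saved under pics/ and viewed, about 8 in all and at most 12, crops included, and the job is handed in when it is done.

Besides the shell and the picture viewer there is one more tool, called after ">>>" by a JSON object that holds its "fn" and its "kwargs", one argument or row to a line. jog_arm: Moves the arm, as the interface text tells. Its arguments: {"type":"object","properties":{"motion":{"type":"array","items":{"type":"array"}},"squeeze":{"type":"number"}},"required":["motion"]}

```bash
mkdir -p pics; cat > h.py <<'E'
from cell import arm
import numpy as np, cv2
from scipy.spatial.transform import Rotation as R
def lm(cam,things):
    for t in things:
        r=arm.landmark_of(cam,t)
        print(cam,t,[(np.round(d["xyz"],4).tolist(),round(d["conf"],2)) for d in r[:2]])
def save(cam,n):
    p,d=arm.grab_frame(cam); cv2.imwrite(f"pics/{n}.png",p[:,:,::-1]); return p,d
E
python3 - <<'E'
from h import *
s=arm.read_state();print(s["time"],s["tcp_pos"],R.from_quat(s["tool_rot"]).as_matrix().round(3).tolist())
a,_=save("scene","a");b,_=save("side","b")
cv2.imwrite("pics/ab.png",cv2.resize(np.vstack([a,b])[:,:,::-1],(400,600)))
for c in("scene","side"): lm(c,["bench","clip_orange","clip_white","carrier_index","holder_top","carrier_push","carrier_knob","tab_center"])
E
```

```text
0.0 [6.49429086e-01 3.69860551e-05 2.47052929e-01] [[1.0, -0.0, -0.002], [0.0, -1.0, 0.0], [-0.002, -0.0, -1.0]]
scene bench [([0.5892, -0.0212, 0.004], 0.64)]
scene clip_orange [([0.6218, 0.0674, 0.0025], 0.66), ([0.5864, -0.0193, 0.0003], 0.25)]
scene clip_white [([0.628, -0.0107, 0.0006], 0.46)]
scene carrier_index [([0.5976, -0.1036, 0.0628], 0.65)]
scene holder_top []
scene carrier_push [([0.6126, -0.2122, 0.0593], 0.67)]
scene carrier_knob [([0.6143, -0.1885, 0.0908], 0.92)]
scene tab_center [([0.4669, -0.1184, 0.1244], 0.42)]
side bench [([0.5861, -0.0201, 0.0025], 0.7), ([0.5942, -0.1021, 0.0631], 0.7)]
side clip_orange []
side clip_white [([0.6267, -0.0106, 0.0014], 0.69)]
side carrier_index [([0.5934, -0.1051, 0.0614], 0.79)]
side holder_top [([0.6012, -0.0961, 0.1735], 0.92)]
side carrier_push []
side carrier_knob [([0.6058, -0.1876, 0.0916], 0.72)]
side tab_center [([0.5982, -0.1026, 0.0603], 0.53), ([0.4642, -0.1133, 0.1258], 0.44)]
```

View pics/a.png

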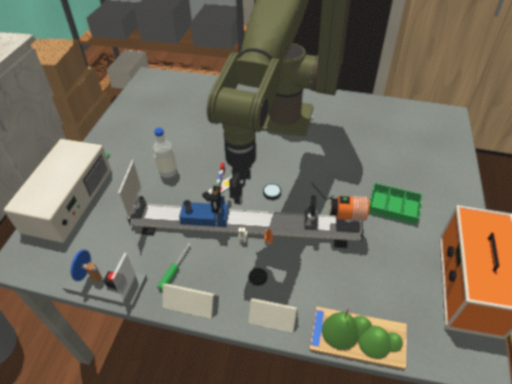

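View pics/b.png

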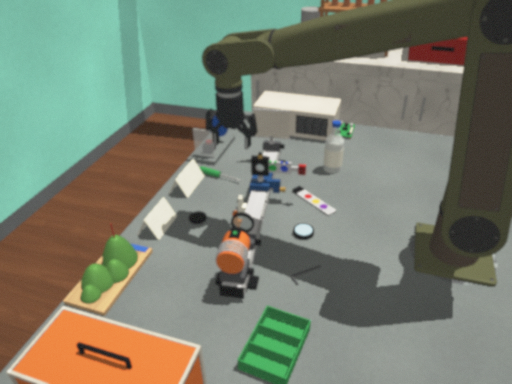

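Frame a (scene) shows the orange clip at (268,237), nearer the lamp than the white one at (242,234). The orange station is therefore bench y = +80. Frame b (side) shows the red tab at (302,169). The rail's yaw is about +7°. I'm moving behind the carrier with closed fingers.

>>> {"fn": "jog_arm", "kwargs": {
  "motion": [
    [255,[-10,50,0],[0,0,-3]],
    [255,[-20,100,0],[0,0,-7]],
    [255,[-25,150,0],[0,0,-7]],
    [255,[-30,200,0],[0,0,-7]],
    [255,[-35,245,0],[0,0,-7]]
  ]
}}

```text
time: 1.4
tcp_pos: [0.6145, -0.247, 0.2486]
tool_rot: [0.998, 0.061, 0.0, 0.0]
wrist_force: [0.2, 0.3, 0.1]
gripper_width: 0.145
```

```bash
python3 - <<'E'
from h import *
s=arm.read_state();print(s["time"],s["tcp_pos"],R.from_quat(s["tool_rot"]).as_euler("ZYX",degrees=True), s["gripper_width"])
p,d=save("wrist","w1")
lm("wrist",["bench","clip_orange","clip_white","carrier_index","carrier_push","carrier_knob","tab_center","holder_top"])
save("scene","a2"); lm("scene",["bench","clip_orange","clip_white","carrier_push","carrier_knob","carrier_index"])
# rail yaw from scene depth: points with z in 0.04..0.052
for c in("scene","side"):
    p,d=arm.grab_frame(c);k=arm.get_calibration(c);f=192/np.tan(np.radians(k["vfov"])/2)
    K=np.array([[f,0,k["cx"]],[0,f,k["cy"]],[0,0,1]])
    v,u=np.nonzero(d>0);uv=np.stack([u,v],1).astype(np.float64)
    n=cv2.undistortPoints(uv[:,None],K,np.array(k["dist"]))[:,0]
    z=d[v,u].astype(float);X=np.c_[n*z[:,None],z]
    W=(X-np.array(k["t"]))@np.array(k["R"])
    m=(abs(W[:,2]-.048)<.004)&(abs(W[:,0]-.59)<.09)&(W[:,1]>-.05)&(W[:,1]<.16)
    W=W[m]
    # bin medians along y
    for y in np.arange(-.05,.16,.03):
        q=W[(W[:,1]>=y)&(W[:,1]<y+.03)]
        if len(q)>8: print(c,round(y+.015,3),len(q),np.percentile(q[:,0],[3,50,97]).round(4))
E
```

```text
1.4 [ 0.6145155  -0.24702334  0.2485802 ] [ 6.99631367e+00 -2.78360312e-02  1.79981284e+02] 0.14542145431144335
wrist bench []
wrist clip_orange []
wrist clip_white []
wrist carrier_index [([0.4157, -0.1275, -0.0019], 0.7), ([0.5986, -0.1016, 0.0655], 0.66)]
wrist carrier_push [([0.6156, -0.2142, 0.0564], 0.9)]
wrist carrier_knob [([0.6088, -0.1908, 0.0912], 0.81)]
wrist tab_center []
wrist holder_top []
scene bench [([0.5908, -0.0197, -0.0001], 0.73)]
scene clip_orange [([0.6202, 0.0669, 0.0047], 0.46)]
scene clip_white [([0.6271, -0.0126, 0.0025], 0.67), ([0.6118, -0.1912, 0.0929], 0.4)]
scene carrier_push [([0.6156, -0.2149, 0.0608], 0.96)]
scene carrier_knob [([0.4044, -0.3477, -0.0006], 0.75), ([0.6105, -0.192, 0.0929], 0.66)]
scene carrier_index [([0.5978, -0.101, 0.0619], 0.55)]
scene -0.035 131 [0.5585 0.5881 0.6158]
scene -0.005 147 [0.5509 0.5826 0.642 ]
scene 0.025 133 [0.5482 0.5794 0.6051]
scene 0.055 131 [0.5439 0.5746 0.6316]
scene 0.085 143 [0.5392 0.5711 0.5981]
scene 0.115 137 [0.5357 0.5633 0.5918]
scene 0.145 141 [0.5301 0.5608 0.5885]
side -0.035 98 [0.5597 0.5864 0.6131]
side -0.005 118 [0.5551 0.5862 0.6384]
side 0.025 117 [0.5495 0.5764 0.6058]
side 0.055 83 [0.5458 0.5655 0.5986]
side 0.085 50 [0.5404 0.5507 0.5654]
side 0.115 52 [0.5353 0.5466 0.5578]
side 0.145 22 [0.5323 0.5401 0.5599]
```

View pics/w1.png

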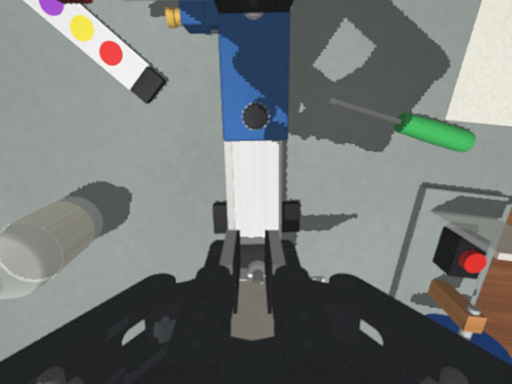

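w1 shows the carrier's end face at (256,140), the knob at (256,115), and a clear rail in front of the fingers. Depth gives a rail yaw of about 8.7°. The station's index point should be near world (0.573, 0.060). I'll lower behind the face.

>>> {"fn": "jog_arm", "kwargs": {
  "motion": [
    [255,[4,-2,50],[0,0,-1.7]],
    [255,[4,-2,100],[0,0,-1.7]],
    [255,[4,-2,145],[0,0,-1.7]],
    [255,[4,-2,174],[0,0,-1.7]],
    [255,[4,-2,174],[0,0,-1.7]]
  ]
}}

```text
time: 2.8
tcp_pos: [0.6153, -0.2411, 0.0685]
tool_rot: [0.997, 0.076, -0.004, -0.002]
wrist_force: [0.4, 0.5, -0.0]
gripper_width: 0.001
```

>>> {"fn": "jog_arm", "kwargs": {
  "motion": [
    [255,[0,-15,0],[0,0,0]],
    [255,[0,-27,0],[0,0,0]],
    [255,[0,-39,0],[0,0,0]],
    [255,[0,-51,0],[0,0,0]],
    [255,[0,-63,0],[0,0,0]]
  ]
}}

```text
time: 3.3
tcp_pos: [0.6106, -0.1808, 0.0774]
tool_rot: [0.997, 0.076, 0.002, 0.002]
wrist_force: [0.6, -6.2, -3.9]
gripper_width: -0.004
```

>>> {"fn": "jog_arm", "kwargs": {
  "motion": [
    [255,[0,-12,0],[0,0,0]],
    [255,[0,-24,0],[0,0,0]],
    [255,[0,-36,0],[0,0,0]],
    [255,[0,-48,0],[0,0,0]],
    [255,[0,-60,0],[0,0,0]]
  ]
}}

```text
time: 3.8
tcp_pos: [0.6019, -0.1213, 0.0775]
tool_rot: [0.997, 0.076, 0.003, 0.002]
wrist_force: [1.8, -4.8, -0.6]
gripper_width: -0.002
```

>>> {"fn": "jog_arm", "kwargs": {
  "motion": [
    [255,[0,-12,0],[0,0,0]],
    [255,[0,-24,0],[0,0,0]],
    [255,[0,-34,0],[0,0,0]],
    [255,[0,-40,0],[0,0,0]],
    [255,[0,-40,0],[0,0,0]]
  ]
}}

```text
time: 4.3
tcp_pos: [0.5945, -0.0802, 0.0758]
tool_rot: [0.997, 0.076, 0.001, -0.0]
wrist_force: [1.2, 1.0, -0.8]
gripper_width: -0.002
```

```bash
python3 - <<'E'
from h import *
s=arm.read_state();print(s["time"],s["tcp_pos"],R.from_quat(s["tool_rot"]).as_euler("ZYX",degrees=True), s["wrist_force"])
p,d=save("wrist","w2")
lm("wrist",["carrier_push","carrier_knob","clip_orange","clip_white","carrier_index"])
save("scene","a3"); lm("scene",["clip_orange","clip_white","carrier_push","carrier_knob","carrier_index","tab_center"])
save("side","b3"); lm("side",["clip_white","carrier_index","holder_top","tab_center"])
E
```

```text
4.3 [ 0.59446745 -0.08016723  0.07584396] [ 8.75540100e+00 -8.35975375e-02 -1.79970505e+02] [ 1.16856734  0.96944323 -0.82269444]
wrist carrier_push []
wrist carrier_knob []
wrist clip_orange []
wrist clip_white [([0.6299, -0.0162, 0.0033], 0.75)]
wrist carrier_index []
scene clip_orange [([0.6227, 0.0688, 0.0014], 0.52)]
scene clip_white [([0.6283, -0.01, 0.0015], 0.5)]
scene carrier_push [([0.5886, -0.0685, 0.0616], 0.83)]
scene carrier_knob [([0.5919, -0.0483, 0.093], 0.74)]
scene carrier_index [([0.5791, 0.0452, 0.0617], 0.79)]
scene tab_center [([0.4472, 0.0248, 0.1261], 0.5)]
side clip_white [([0.5932, -0.067, 0.0649], 0.71), ([0.6282, -0.0145, 0.0009], 0.44)]
side carrier_index [([0.575, 0.0415, 0.0598], 0.89)]
side holder_top [([0.5788, 0.047, 0.1739], 0.82), ([0.629, -0.0157, 0.0039], 0.69)]
side tab_center [([0.4427, 0.0289, 0.1284], 0.64)]
```

>>> {"fn": "jog_arm", "kwargs": {
  "motion": [
    [255,[0,-6,0],[0,0,0]],
    [255,[0,-10,0],[0,0,0]],
    [255,[0,-11,0],[0,0,0]],
    [255,[0,-12,0],[0,0,0]],
    [255,[0,-12,0],[0,0,0]]
  ]
}}

```text
time: 5.7
tcp_pos: [0.5921, -0.0691, 0.0742]
tool_rot: [0.997, 0.076, -0.0, -0.0]
wrist_force: [0.3, 0.1, 0.1]
gripper_width: 0.001
```

>>> {"fn": "jog_arm", "kwargs": {
  "motion": [
    [255,[0,-1,0],[0,0,0]],
    [255,[0,-1,0],[0,0,0]]
  ]
}}

```text
time: 5.9
tcp_pos: [0.592, -0.0684, 0.0743]
tool_rot: [0.997, 0.076, -0.0, -0.0]
wrist_force: [0.6, 0.0, -0.4]
gripper_width: 0.004
```

>>> {"fn": "jog_arm", "kwargs": {
  "motion": [
    [255,[0,-1,0],[0,0,0]],
    [255,[0,-1,0],[0,0,0]]
  ]
}}

```text
time: 6.1
tcp_pos: [0.5919, -0.0675, 0.0743]
tool_rot: [0.997, 0.076, -0.0, -0.0]
wrist_force: [-0.7, 0.2, 0.0]
gripper_width: 0.001
```

>>> {"fn": "jog_arm", "kwargs": {
  "motion": [
    [255,[0,-1,0],[0,0,0]],
    [255,[0,-1,0],[0,0,0]]
  ]
}}

```text
time: 6.3
tcp_pos: [0.5917, -0.0665, 0.0743]
tool_rot: [0.997, 0.076, -0.0, -0.0]
wrist_force: [0.1, -0.5, -0.7]
gripper_width: -0.005
```

```bash
python3 - <<'E'
from h import *
s=arm.read_state();print(s["time"],s["tcp_pos"], s["wrist_force"])
u=np.array([-.151,.9885,0])
def al(c,t):
    for d in arm.landmark_of(c,t)[:1]: print(c,t,np.round(d["xyz"],4),"along",round(float(u@d["xyz"]),4),d["conf"])
save("scene","a4"); save("side","b4")
for t in ["clip_orange","clip_white","carrier_push","carrier_knob","carrier_index"]: al("scene",t)
for t in ["clip_orange","clip_white","carrier_index","holder_top"]: al("side",t)
E
```

```text
6.3 [ 0.59174413 -0.06654437  0.07428266] [ 0.11331878 -0.54457835 -0.69758274]
scene clip_orange [0.6202 0.0664 0.0007] along -0.028 0.62
scene clip_white [ 0.63   -0.0131  0.0014] along -0.1081 0.49
scene carrier_push [ 0.5913 -0.053   0.0633] along -0.1417 0.6
scene carrier_knob [ 0.588  -0.032   0.0905] along -0.1204 0.55
scene carrier_index [0.5782 0.0597 0.0618] along -0.0283 0.94
side clip_white [ 0.627 -0.013  0.006] along -0.1075 0.55
side carrier_index [0.573  0.0537 0.0614] along -0.0334 0.7
side holder_top [0.5776 0.0609 0.1728] along -0.027 0.94
```

Contact force is near zero, so the carrier may have jumped into the notch. I'll feel for the notch's resistance with small steps.

>>> {"fn": "jog_arm", "kwargs": {
  "motion": [
    [255,[0,-1,0],[0,0,0]],
    [255,[0,-1,0],[0,0,0]]
  ]
}}

```text
time: 7.05
tcp_pos: [0.5916, -0.0657, 0.0743]
tool_rot: [0.997, 0.076, 0.0, 0.0]
wrist_force: [0.0, 0.3, -0.2]
gripper_width: -0.002
```

>>> {"fn": "jog_arm", "kwargs": {
  "motion": [
    [255,[0,-1,0],[0,0,0]],
    [255,[0,-1,0],[0,0,0]]
  ]
}}

```text
time: 7.25
tcp_pos: [0.5916, -0.0653, 0.0744]
tool_rot: [0.997, 0.076, 0.0, 0.001]
wrist_force: [0.1, -4.8, -1.4]
gripper_width: -0.001
```

>>> {"fn": "jog_arm", "kwargs": {
  "motion": [
    [255,[0,15,0],[0,0,0]],
    [255,[0,20,-40],[0,0,0]],
    [200,[0,20,-90],[0,0,0]],
    [105,[0,20,-140],[0,0,0]],
    [105,[0,20,-180],[0,0,0]]
  ]
}}

```text
time: 7.75
tcp_pos: [0.5951, -0.085, 0.2579]
tool_rot: [0.997, 0.076, 0.001, -0.0]
wrist_force: [1.5, -0.2, 2.2]
gripper_width: 0.509
```

>>> {"fn": "jog_arm", "kwargs": {
  "motion": [
    [105,[-30,-30,0],[0,0,-8]],
    [105,[-60,-60,0],[0,0,-16]],
    [105,[-90,-90,0],[0,0,-24]],
    [105,[-115,-120,0],[0,0,-32]],
    [105,[-132,-146,0],[0,0,-40]]
  ]
}}

```text
time: 8.25
tcp_pos: [0.4403, 0.0406, 0.2543]
tool_rot: [0.91, 0.415, 0.0, -0.001]
wrist_force: [-0.0, 0.4, 0.1]
gripper_width: 0.589
```

>>> {"fn": "jog_arm", "kwargs": {
  "motion": [
    [105,[0,0,0],[0,0,-10]],
    [105,[0,0,0],[0,0,-20]],
    [105,[0,0,0],[0,0,-30]],
    [105,[0,0,0],[0,0,-40]],
    [105,[0,0,0],[0,0,-50]]
  ]
}}

```text
time: 8.75
tcp_pos: [0.442, 0.0398, 0.2545]
tool_rot: [0.695, 0.719, 0.0, -0.0]
wrist_force: [-0.2, -0.3, -0.1]
gripper_width: 0.591
```

>>> {"fn": "jog_arm", "kwargs": {
  "motion": [
    [105,[0,0,0],[0,0,-8]],
    [105,[0,0,0],[0,0,-8]]
  ]
}}

```text
time: 8.95
tcp_pos: [0.442, 0.0397, 0.2544]
tool_rot: [0.645, 0.764, 0.0, -0.0]
wrist_force: [0.2, -0.2, -0.0]
gripper_width: 0.59
```

```bash
python3 - <<'E'
from h import *
s=arm.read_state();print(s["time"],s["tcp_pos"],R.from_quat(s["tool_rot"]).as_euler("ZYX",degrees=True), s["wrist_force"],s["gripper_width"])
u=np.array([-.151,.9885,0]);x=np.array([.9885,.151,0])
def al(c,t):
    for d in arm.landmark_of(c,t)[:2]: print(c,t,np.round(d["xyz"],4),"along",round(float(u@d["xyz"]),4),"lat",round(float(x@d["xyz"]),4),round(d["conf"],2))
for c,n in(("wrist","w5"),("scene","a5"),("side","b5")):
    p,_=save(c,n)
    for t in ["clip_orange","carrier_index","holder_top","tab_center","carrier_push"]: al(c,t)
E
```

```text
8.95 [0.44200546 0.03973256 0.25443896] [ 9.96383193e+01 -4.24314745e-02 -1.79999639e+02] [ 0.17881726 -0.16453959 -0.0191208 ] 0.5901993437205262
wrist carrier_index [0.5729 0.0606 0.0662] along -0.0266 lat 0.5755 0.96
wrist tab_center [0.4424 0.0404 0.1221] along -0.0269 lat 0.4434 0.9
wrist carrier_push [ 0.5909 -0.0566  0.0576] along -0.1452 lat 0.5756 0.68
scene clip_orange [0.6214 0.0711 0.0056] along -0.0235 lat 0.625 0.46
scene carrier_index [0.577  0.0591 0.0588] along -0.0287 lat 0.5793 0.68
scene holder_top [0.579  0.0644 0.1745] along -0.0238 lat 0.5821 0.88
scene tab_center [0.4425 0.0417 0.1256] along -0.0256 lat 0.4437 0.35
scene carrier_push [ 0.5918 -0.0531  0.0597] along -0.1419 lat 0.577 0.64
side carrier_index [0.5736 0.0524 0.0611] along -0.0348 lat 0.5749 0.79
side carrier_index [ 0.3925  0.4422 -0.0022] along 0.3778 lat 0.4548 0.18
side holder_top [0.5786 0.063  0.1761] along -0.0251 lat 0.5815 0.95
side holder_top [ 4.167e-01 -1.294e-01  2.000e-04] along -0.1908 lat 0.3924 0.63
side tab_center [0.4408 0.0413 0.129 ] along -0.0257 lat 0.442 0.54
side carrier_push [ 0.5928 -0.052   0.0637] along -0.1409 lat 0.5781 0.93
```

View pics/w5.png

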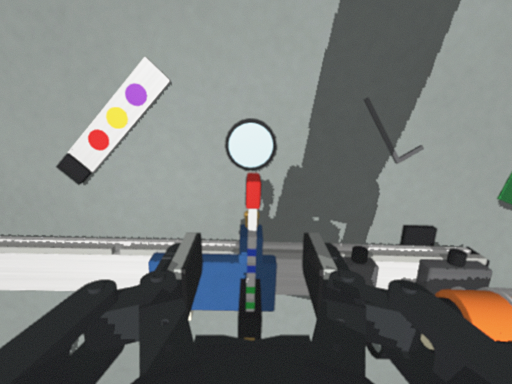

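w5 shows the red tab at (253,185), standing clear with the slide lying straight down the image. The networks put it almost exactly under the TCP. I'll refine it with depth and check that the carrier is level with the clip.

```bash
python3 - <<'E'
from h import *
s=arm.read_state();p,d=arm.grab_frame("wrist");k=arm.get_calibration("wrist")
f=192/np.tan(np.radians(k["vfov"])/2);K=np.array([[f,0,k["cx"]],[0,f,k["cy"]],[0,0,1]])
P=p.astype(int);m=(P[...,0]>130)&(P[...,1]<70)&(P[...,2]<70)&(d>0);m[:160]=0;m[215:]=0;m[:,:235]=0;m[:,275:]=0
v,u=np.nonzero(m);n=cv2.undistortPoints(np.stack([u,v],1).astype(float)[:,None],K,np.array(k["dist"]))[:,0]
z=d[v,u].astype(float);X=np.c_[n*z[:,None],z,np.ones(len(z))]
T=(X@np.array(k["hand_eye"]).T)[:,:3]
T=T[T[:,2]<.12]  # top
W=T@R.from_quat(s["tool_rot"]).as_matrix().T+s["tcp_pos"]
t=W[:,2]>.138
print(len(W),t.sum(),"tool xyz range top",np.percentile(T[t],[2,50,98],axis=0).round(4).tolist(),"all",np.percentile(T,[2,50,98],axis=0).round(4).tolist(),"W",np.median(W[t],0))
a=cv2.imread("pics/a5.png")[180:260,170:330];cv2.imwrite("pics/a5c.png",cv2.resize(a,None,fx=5,fy=5,interpolation=2))
E
```

```text
407 393 tool xyz range top [[-0.0066, -0.0104, 0.1115], [-0.0009, -0.0001, 0.1129], [0.0047, 0.0115, 0.1154]] all [[-0.0066, -0.0105, 0.1115], [-0.0009, -0.0003, 0.1129], [0.0047, 0.0115, 0.1187]] W [0.44202154 0.03891452 0.14147034]
```

View pics/a5c.png

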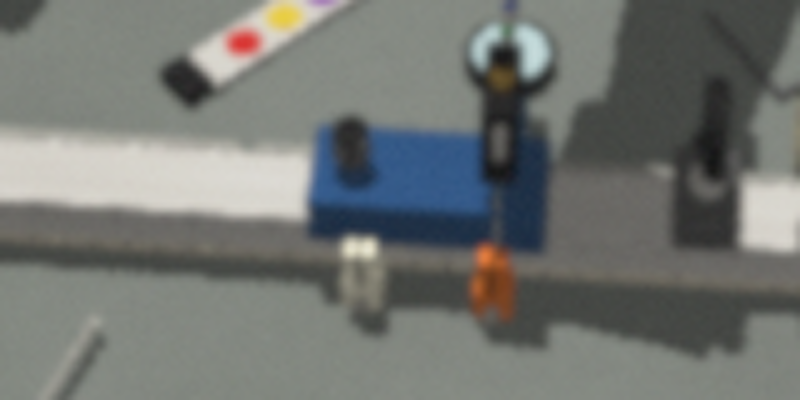

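The crop shows the carrier's index line at (497,215), directly level with the orange clip at (493,280), so it is seated. The tab is within 1 mm of the TCP, so I'll descend and pinch.

>>> {"fn": "jog_arm", "kwargs": {
  "motion": [
    [105,[-1,0,45],[0,0,1]],
    [105,[-1,0,85],[0,0,1]],
    [105,[-1,0,110],[0,0,1]],
    [105,[-1,0,126],[0,0,1]],
    [105,[-1,0,126],[0,0,1]]
  ],
  "squeeze": 30
}}

```text
time: 10.4
tcp_pos: [0.44, 0.039, 0.1254]
tool_rot: [0.652, 0.759, -0.002, -0.002]
wrist_force: [0.1, -0.1, 0.7]
gripper_width: 0.589
```

>>> {"fn": "jog_arm", "kwargs": {
  "motion": [
    [180,[0,0,0],[0,0,0]],
    [200,[0,0,0],[0,0,0]],
    [230,[0,0,0],[0,0,0]],
    [255,[0,0,0],[0,0,0]],
    [255,[0,0,0],[0,0,0]]
  ],
  "squeeze": 30
}}

```text
time: 10.9
tcp_pos: [0.4432, 0.0397, 0.13]
tool_rot: [0.652, 0.758, 0.002, 0.001]
wrist_force: [-1.3, 5.6, 4.0]
gripper_width: 0.134
```

>>> {"fn": "jog_arm", "kwargs": {
  "motion": [
    [255,[0,0,0],[0,0,0]],
    [255,[0,0,0],[0,0,0]]
  ]
}}

```text
time: 11.1
tcp_pos: [0.4432, 0.0397, 0.13]
tool_rot: [0.652, 0.758, 0.002, 0.001]
wrist_force: [-0.7, 6.1, 4.5]
gripper_width: 0.136
```

```bash
python3 - <<'E'
from h import *
s=arm.read_state();print(s["time"],s["tcp_pos"],R.from_quat(s["tool_rot"]).as_euler("ZYX",degrees=True), s["wrist_force"],s["torque"],s["gripper_width"])
u=np.array([-.151,.9885,0]);x=np.array([.9885,.151,0])
save("wrist","w6");save("side","b6");save("scene","a6")
for c in("scene","side"):
  for t in ["carrier_index","holder_top","carrier_push","carrier_knob"]:
    for d in arm.landmark_of(c,t)[:1]: print(c,t,"along",round(float(u@d["xyz"]),4),"lat",round(float(x@d["xyz"]),4),round(d["conf"],2))
E
```

```text
11.1 [0.44319492 0.03971843 0.12999927] [ 9.86334458e+01 -8.15163556e-02  1.79814071e+02] [-0.71450771  6.11889638  4.50067627] [ 0.78504775  0.0647943  -0.24589105] 0.1361897974240552
scene carrier_index along -0.029 lat 0.5777 0.77
scene holder_top along -0.027 lat 0.5837 0.6
scene carrier_push along -0.1403 lat 0.5743 0.96
scene carrier_knob along -0.1202 lat 0.5792 0.58
side carrier_index along -0.0379 lat 0.5763 0.6
side holder_top along -0.0259 lat 0.5772 0.64
side carrier_push along -0.1424 lat 0.5802 0.96
side carrier_knob along -0.1178 lat 0.5702 0.88
```

View pics/w6.png

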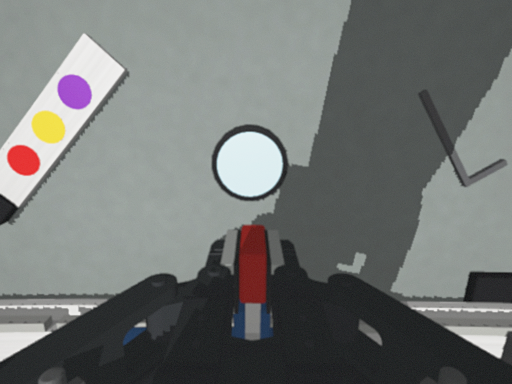

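w6 shows the tab gripped between the pads at (253,260). The 6 N side load suggests the pinch is about 1 mm off, so I'll relieve it with a shift while starting to slide.

>>> {"fn": "jog_arm", "kwargs": {
  "motion": [
    [255,[0.5,0,-1],[0,0,0]],
    [255,[1,0,-1],[0,0,0]],
    [255,[1,3,-1],[0,0,0]],
    [255,[1,6,-1],[0,0,0]],
    [255,[1,10,-1],[0,0,0]]
  ]
}}

```text
time: 12.15
tcp_pos: [0.4512, 0.0412, 0.1299]
tool_rot: [0.652, 0.759, -0.001, -0.001]
wrist_force: [-4.4, 1.8, 6.6]
gripper_width: 0.132
```

>>> {"fn": "jog_arm", "kwargs": {
  "motion": [
    [255,[0,4,0],[0,0,0]],
    [255,[0,8,0],[0,0,0]],
    [255,[0,12,0],[0,0,0]],
    [255,[0,16,0],[0,0,0]],
    [255,[0,18,0],[0,0,0]]
  ]
}}

```text
time: 12.65
tcp_pos: [0.47, 0.0439, 0.1298]
tool_rot: [0.652, 0.759, -0.0, 0.0]
wrist_force: [-2.8, 0.5, 5.4]
gripper_width: 0.135
```

```bash
python3 - <<'E'
from h import *
s=arm.read_state();x=np.array([.9885,.151,0]);u=np.array([-.151,.9885,0])
print(s["time"],s["tcp_pos"],"lat",x@s["tcp_pos"],"F lat",x@s["wrist_force"],"F along",u@s["wrist_force"],s["wrist_force"])
save("side","b7");save("scene","a7");save("wrist","w7")
for c in("scene","side","wrist"):
  for t in ["tab_center","carrier_index","holder_top","carrier_push"]:
    for d in arm.landmark_of(c,t)[:1]: print(c,t,"along",round(float(u@d["xyz"]),4),"lat",round(float(x@d["xyz"]),4),round(d["conf"],2))
E
```

```text
12.65 [0.47004614 0.04392045 0.1298151 ] lat 0.4712725954889444 F lat -2.7048572097381904 F along 0.968712195141992 [-2.82021514  0.54917522  5.42869172]
scene tab_center along -0.0326 lat 0.4715 0.45
scene carrier_index along -0.0317 lat 0.5792 0.85
scene holder_top along -0.0257 lat 0.5804 0.63
scene carrier_push along -0.1435 lat 0.5735 0.87
side tab_center along -0.027 lat 0.5791 0.54
side carrier_index along -0.0325 lat 0.5756 0.61
side carrier_push along -0.147 lat 0.5749 0.84
wrist tab_center along -0.0259 lat 0.472 0.75
wrist carrier_index along -0.0279 lat 0.5772 0.77
```

>>> {"fn": "jog_arm", "kwargs": {
  "motion": [
    [255,[0,2,0],[0,0,0]],
    [255,[0,4,0],[0,0,0]],
    [255,[0,6,0],[0,0,0]],
    [255,[0,7,0],[0,0,0]],
    [255,[0,7,0],[0,0,0]]
  ]
}}

```text
time: 13.9
tcp_pos: [0.4768, 0.045, 0.1298]
tool_rot: [0.652, 0.759, -0.0, 0.0]
wrist_force: [-0.6, 0.4, 6.4]
gripper_width: 0.137
```

>>> {"fn": "jog_arm", "kwargs": {
  "motion": [
    [255,[0,1,0],[0,0,0]],
    [255,[0,1,0],[0,0,0]]
  ]
}}

```text
time: 14.1
tcp_pos: [0.4778, 0.0452, 0.1298]
tool_rot: [0.652, 0.759, -0.0, 0.0]
wrist_force: [1.1, 1.4, 6.3]
gripper_width: 0.135
```

>>> {"fn": "jog_arm", "kwargs": {
  "motion": [
    [255,[0,1,0],[0,0,0]],
    [255,[0,1,0],[0,0,0]]
  ]
}}

```text
time: 14.3
tcp_pos: [0.4789, 0.0453, 0.1298]
tool_rot: [0.652, 0.759, 0.0, 0.001]
wrist_force: [1.0, -0.5, 6.5]
gripper_width: 0.133
```

>>> {"fn": "jog_arm", "kwargs": {
  "motion": [
    [255,[0,1,0],[0,0,0]],
    [255,[0,1,0],[0,0,0]]
  ]
}}

```text
time: 14.5
tcp_pos: [0.4801, 0.0455, 0.1298]
tool_rot: [0.652, 0.759, 0.0, 0.001]
wrist_force: [2.5, 0.6, 4.7]
gripper_width: 0.134
```

>>> {"fn": "jog_arm", "kwargs": {
  "motion": [
    [255,[0,1,0],[0,0,0]],
    [255,[0,1,0],[0,0,0]]
  ]
}}

```text
time: 14.7
tcp_pos: [0.4813, 0.0457, 0.1298]
tool_rot: [0.652, 0.759, 0.001, 0.001]
wrist_force: [4.5, 1.1, 3.2]
gripper_width: 0.131
```

>>> {"fn": "jog_arm", "kwargs": {
  "motion": [
    [255,[0,1,0],[0,0,0]],
    [255,[0,1,0],[0,0,0]]
  ]
}}

```text
time: 14.9
tcp_pos: [0.4824, 0.0459, 0.1299]
tool_rot: [0.652, 0.759, 0.001, 0.001]
wrist_force: [3.9, 0.7, 5.0]
gripper_width: 0.131
```

>>> {"fn": "jog_arm", "kwargs": {
  "motion": [
    [255,[0,1,0],[0,0,0]],
    [255,[0,1,0],[0,0,0]]
  ]
}}

```text
time: 15.1
tcp_pos: [0.4827, 0.0459, 0.1298]
tool_rot: [0.652, 0.759, -0.0, 0.0]
wrist_force: [1.2, 0.4, 6.3]
gripper_width: 0.131
```

```bash
python3 - <<'E'
from h import *
s=arm.read_state();x=np.array([.9885,.151,0]);u=np.array([-.151,.9885,0])
print(s["time"],s["tcp_pos"],"lat",x@s["tcp_pos"],"F lat",x@s["wrist_force"],"F along",u@s["wrist_force"])
save("side","b8");save("scene","a8");save("wrist","w8")
for c in("scene","side","wrist"):
  for t in ["tab_center","carrier_index","holder_top"]:
    for d in arm.landmark_of(c,t)[:1]: print(c,t,"along",round(float(u@d["xyz"]),4),"lat",round(float(x@d["xyz"]),4),round(d["conf"],2))
E
```

```text
15.1 [0.48272148 0.04592805 0.12979944] lat 0.4841053146272739 F lat 1.2846209838235283 F along 0.18200274918415177
scene tab_center along -0.0317 lat 0.4855 0.36
scene carrier_index along -0.0284 lat 0.5795 0.59
scene holder_top along -0.0231 lat 0.5813 0.98
side tab_center along 0.1291 lat 0.4048 0.37
side carrier_index along -0.0325 lat 0.575 0.78
side holder_top along -0.028 lat 0.5788 0.55
wrist tab_center along -0.0253 lat 0.4827 0.85
wrist carrier_index along -0.0286 lat 0.5763 0.72
```

>>> {"fn": "jog_arm", "kwargs": {
  "motion": [
    [255,[0,0.5,0],[0,0,0]],
    [255,[0,0.5,0],[0,0,0]],
    [255,[0,0.5,0],[0,0,0]]
  ]
}}

```text
time: 16.0
tcp_pos: [0.4828, 0.046, 0.1298]
tool_rot: [0.652, 0.759, -0.0, -0.0]
wrist_force: [-1.6, -0.9, 7.3]
gripper_width: 0.135
```

>>> {"fn": "jog_arm", "kwargs": {
  "motion": [
    [255,[0,0.5,0],[0,0,0]],
    [255,[0,0.5,0],[0,0,0]],
    [255,[0,0.5,0],[0,0,0]]
  ]
}}

```text
time: 16.3
tcp_pos: [0.483, 0.046, 0.1297]
tool_rot: [0.652, 0.759, -0.001, -0.0]
wrist_force: [-1.3, -0.3, 8.9]
gripper_width: 0.139
```

```bash
python3 - <<'E'
from h import *
s=arm.read_state();x=np.array([.9885,.151,0]);u=np.array([-.151,.9885,0])
print(s["time"],s["tcp_pos"],"lat",x@s["tcp_pos"],"F lat",x@s["wrist_force"],"F along",u@s["wrist_force"])
a,_=save("side","b9");b,_=save("scene","a9");w,_=save("wrist","w9")
f=lambda i,r,c:cv2.resize(i[r:r+60,c:c+80],None,fx=5,fy=5,interpolation=2)
cv2.imwrite("pics/c9.png",np.hstack([f(a,140,240),f(b,160,230)])[:,:,::-1])
E
```

```text
16.3 [0.48300732 0.04596893 0.12974814] lat 0.48439404292379096 F lat -1.3519125604500362 F along -0.09517021832281118
```

View pics/c9.png

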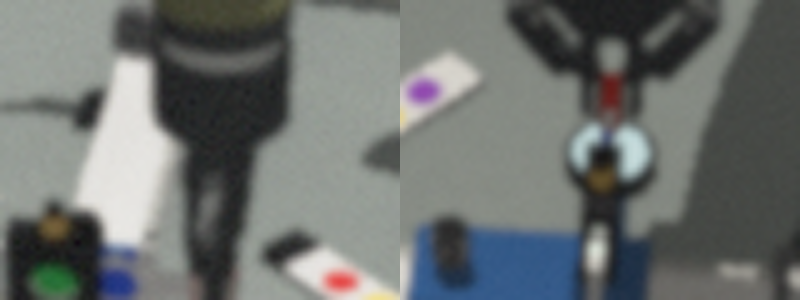

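View pics/w9.png

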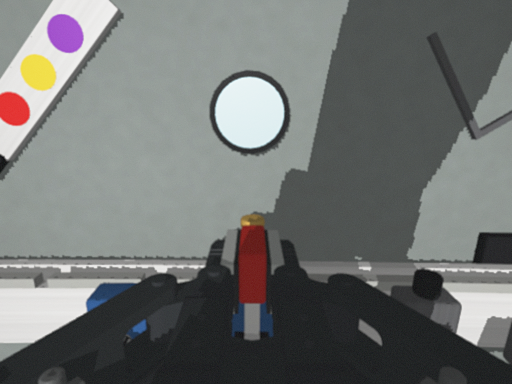

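The side crop shows the green filter in the holder's aperture at (55,280) with the blue one still outside. w9 shows the tab still pinched at (252,265). The force changed sign and the slide stayed put, which fits the notch centre. I'll hold briefly and hand in.

>>> {"fn": "jog_arm", "kwargs": {
  "motion": [
    [255,[0,0,0],[0,0,0]],
    [255,[0,0,0],[0,0,0]],
    [255,[0,0,0],[0,0,0]],
    [255,[0,0,0],[0,0,0]],
    [255,[0,0,0],[0,0,0]]
  ]
}}

```text
time: 16.95
tcp_pos: [0.483, 0.046, 0.1297]
tool_rot: [0.652, 0.759, -0.001, -0.0]
wrist_force: [-1.3, -0.6, 8.7]
gripper_width: 0.136
```

```bash
python3 - <<'E'
from h import *
s=arm.read_state();print(s["time"],s["tcp_pos"],s["wrist_force"],s["gripper_width"]);print(arm.close_job())
E
```

```text
16.95 [0.4829901  0.04600411 0.12974032] [-1.34566079 -0.58052269  8.67431303] 0.13553550562553326
the job is handed in; nothing more can be done
None
```

I pushed the blue carrier into the orange clip's station (bench y = +80) and slid the filter to the green click. I handed the job in at about 17 s, still gripping the tab at the 30 N squeeze setting; no verdict was reported.

- **Carrier:** After seating, it resisted a push of about 5 N without moving. A picture taken before the slide was moved showed its index line level with the orange clip.
- **Slide:** The force along it went from +4.5 N (drawn in) through zero to −1.3 N, while the tool moved only 0.3 mm for the last 2 mm commanded. The side picture showed green in the aperture and blue still outside.
- **Loose things:** I saw no contact with the loose things, but I did not measure their positions again.
- **Disagreements:** Single network readings of the carrier's place scattered by about ±5 mm (the side camera's index readings sat low), so I relied on the push test and the picture. About 9 N of vertical load stayed on the wrist, from the tab being pinched slightly off in height.

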